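# Fit the bench pin into its holder and latch it

## Robot

A 7-joint arm with a two-finger parallel gripper is mounted at the origin on the work surface. World frame = base frame: x ahead of the robot, y to its left, z up, the work surface at z = 0. Lengths are in m, angles in rad, forces in N, time in s.
With the tool pointing down it reaches from about 0.425 to 0.95 m from the base axis. Payload 4.7 kg.
Tool frame: the origin (TCP) lies at the very end of the fingers, on their centre line; the grasp point (between the pads) lies 19 mm behind it (env.pinch_z is the distance from the TCP to the grasp point, in m); z points along the fingers, x is the direction in which the jaws open and shut, and the axes are right-handed (so a half turn about z gives the same grasp; the last joint's range is limited). The gripper opens to 85 mm and grips with 20 to 120 N. Pads are 22 mm wide; open, the fingers measure 114 mm over their backs; the gripper's body (76 mm by 85 mm) begins 54 mm behind the grasp point. The pads swing forward as they close: fully open they stand 13 mm farther back than shut.
Start: joints at [-1.179, 0.469, -0.049, 1.532, 0.024, 1.141, -0.082], TCP at [0.276, 0.616, 0.231] pointing down, gripper open.
Joint ranges: [-2.59, 2.59], [-0.33, 1.99], [-1.39, 1.29], [0.1, 2.45], [-1.04, 4.18], [0.21, 1.99], [-2.66, 2.66]. Speed limits (rad/s): [2.57, 2.57, 3.14, 3.14, 3.14, 3.14, 3.14].

## Interface

Orientations are given as a unit quaternion [x, y, z, w].
In Python, from cell import env gives the robot as it stands.
- The arm moves only by the tool carry_out, never from a script. Its argument "moves" is a list of rows, each an object with "linear": the shift along the tool's x, y, z in cm, a list of three; "yaw": the turn about the tool's z in degrees. A call has 1 to 10 rows; each row is the pose to reach, as a shift and turn from the pose measured when the call began, along the tool's axes at that moment; what a row does not reach only later rows make up. A row lasts 1/10 s, in which the tool goes at most 50 mm and 8.59 degrees, less where a joint would pass 70% of its speed; a pose out of reach is approached as far as the arm can. A call with a gripper value outside its range is refused whole. "gripper" is the closure in counts, from 0 (fully open) to 255 (shut), set as the call begins (left out, the last holds). The fingers move at their own pace and stop on an object; the grip force is fixed at half the most. Time passes only in rows, so rows that repeat a pose let the fingers close. It gives the time, the measured TCP pose, the force and the opening at its end, in the units of the state.
- env.get_state(): the state, without advancing time (a new reading comes with each control period).
- env.capture(name): name is "scene" or "top" or "wrist"; returns a dict with "frame" (400x640x3 uint8, blue, green, red), "fx", "fy", "cx", "cy" (pixels), "position" and "attitude" of the camera in the world; the wrist camera has in their place "hand_eye" (4x4, takes a point from camera to tool coordinates, whose origin is the TCP and whose axes are the tool frame's). Camera axes: x right, y up, looking along -z (the intrinsics and any distortion apply to the point x, -y, -z); pixel columns grow to the right and rows downward; lengths in m; the calibration is good to about 2 mm. A picture is of the moment at which its call begins: read the wrist's pose just before it. There is no depth.
- env.job_done(): hands the job in, once; it reports no verdict.
The state is a dict: "time": time; "q": joint angles; "qd": joint speeds; "joint_efforts": joint torques, N m; "position": TCP position; "eef_rot": TCP orientation; "ft_force": force on the tool from outside, world axes, zero at the start; "wrist_torque": the same for the moment, N m; "finger_gap": finger opening in m.
Only numpy, scipy, OpenCV 4.12 (cv2) and the standard library are available. Lean on these libraries where they do the work, as an engineer would, in place of code of your own. Each camera call takes 0.05 s, during which the arm holds its last target.

## Task

Fit the wooden bench pin (the slab with the V cut in one end and a groove across its top) into the steel holder: groove side up, square end first, slide it level into the slot until it is fully home against the back, and let go of it. Then swing the T-handled latch over towards the V end and right down, so that its tooth drops into the groove, and let go. Leave the plain spare blank and everything else on the bench where it lies.

Things in the scene. Friction and masses are not known exactly. Their poses are not given: they have to be found in the camera images.
- pin_mid (a point): Centre of the bench pin: loose pale wooden slab, 140 mm long (x), 56 wide (y), 16 thick (z), about 90 g, flat on the bench. The point is half-way along, across and up (8 mm above the underside). +x points to the square end, +z out of the grooved top. The -x end has a V cut, 36 mm wide, 30 deep. Groove across the top: x -3 to +13 mm, 8 mm deep. Long sides plain and parallel.
- pin_square_end (a point): Centre of the pin's square end face (70 mm along +x from pin_mid); same axes.
- slot (a point): Mouth of the slot in the dark steel holder bolted to the bench: middle of its width, at slot-floor level, 40 mm above the bench. +x points into the slot, y across, z up. Slot 58.5 mm wide, 18.5 high, 55 deep to a solid back wall. Ceiling and sides of the mouth flare by 5 mm over the first 8 mm. Pin fully home: square end at x +55, pin_mid at x -15, y 0, z +8 mm.
- shelf_edge (a point): Front edge, mid-width, of the shelf that bears the pin before the slot: 36 mm wide (narrower than the pin), level with the slot floor, reaching 35 mm out from the mouth, its front edge sloping down. Axes as point slot. Below it is a gap down to the holder's foot plate (10 mm thick, 120 wide, reaching 15 mm farther out). The holder is 90 mm wide, roof 28.5 mm above the slot floor.
- latch (a joint): Angle of the steel latch on the holder's roof, rad: 0 = down over the front (latched, end stop), 1.57 = upright, 2.4 = thrown back (end stop). Stays where left (friction 0.1 N m, 1 to 2 N at the handle). At 0 its tooth, 8 mm thick, hangs 6 to 14 mm before the mouth and 6 mm deep in the groove of a pin that is home; a pin over 4 mm short of home stops it on the wood.
- latch_hinge (a point): Middle of the latch's hinge axis, which runs along the slot's y: at x +50 mm, z +40 mm from point slot. Axes as point slot.
- latch_bar (a point): Centre of the latch's T-handle: round steel cross bar, 12 mm thick, 80 mm long (its y, along the slot's y), on a flat arm 14 mm wide at mid-length. At latch angle q it lies at x = -86 cos(q + 0.14), z = 86 sin(q + 0.14) mm from point latch_hinge, y 0. x and z turn with the latch.
- spare_blank: Bystander: a plain loose wooden slab of the same wood, 120 x 56 x 16 mm, without V or groove; origin in the middle of its underside, x along its length.
- file: Bystander: a flat steel file with wooden handle lying on the bench, about 245 mm long (x from -115 to +130 mm), 22 mm high; origin under the file on the bench.
- hammer: Bystander: small hammer with wooden handle, 220 mm long, lying on the bench; x along the handle towards the head.
- bench_block: Bystander: loose polished steel block 75 x 75 x 22 mm; origin in the middle of its underside.
- tin: Bystander: small round metal tin, 60 mm across, 35 mm high; origin in the middle of its underside.
Not all that is in view belongs to the job. Leave any red look-alike of the part that bears pin_mid alone.

How it is judged:
On the way:
1. the pin is home in the slot, square end first and groove up, while the latch is still open (x of pin_square_end in the frame of slot above 0.051 m and y of pin_square_end in the frame of slot between -0.004 and 0.004 m and z of pin_square_end in the frame of slot between 0.004 and 0.013 m and angle between the x axis of pin_mid and the x axis of slot, either way round below 0.08 rad and angle between pin_mid's own z axis and vertical below 0.08 rad and value of joint latch above 0.8 rad), for 0.2 s.
At the end, for the whole second after the job is handed in: The bench pin is in the slot with its square end within 4 mm of the back wall and 4 mm of the slot's middle, lying straight and level within 0.08 rad with the groove up, and the latch is down (within 0.06 rad of its stop) and still (x of pin_square_end in the frame of slot above 0.051 m and y of pin_square_end in the frame of slot between -0.004 and 0.004 m and z of pin_square_end in the frame of slot between 0.004 and 0.013 m and angle between the x axis of pin_mid and the x axis of slot, either way round below 0.08 rad and angle between pin_mid's own z axis and vertical below 0.08 rad and value of joint latch below 0.06 rad and velocity of joint latch between -0.05 and 0.05 rad/s); the robot touches nothing.
It fails at once if the spare blank is moved by more than 20 mm (distance of spare_blank from where it was at the start of the episode above 0.02 m).
It fails at once if the file, hammer, steel block or tin is moved by more than 20 mm (distance of any of file, hammer, bench_block, tin from where it was at the start of the episode above 0.02 m).
It also fails if it takes over 58 s, if anything falls off the work surface, if the arm or the gripper's body presses on something with over 40 N, if the wrist force passes 120 N, or if a joint passes its speed limit or range.

## Working session

There is one attempt and no reset: what is moved stays moved. The work goes in short steps, Python scripts to look and compute and a tool call to move; the robot and the scene stay as the last step left them, time stands still between calls to the robot, and variables do not carry over. Pictures are saved under pics/ and viewed, and the job is handed in when it is done.

Besides the shell and the picture viewer there is one more tool, called after "Request:" in YAML: its name, and indented under it one key for each argument. carry_out: Moves the arm, as the interface text tells. Its arguments: {"type":"object","properties":{"moves":{"type":"array","items":{"type":"object","properties":{"linear":{"type":"array","items":{"type":"number"}},"yaw":{"type":"number"}}}},"gripper":{"type":"number"}},"required":["moves"]}

```bash
ls; mkdir -p pics; cat > h.py <<'E'
import numpy as np, cv2
from scipy.spatial.transform import Rotation as R
from cell import env
E
python3 - <<'E'
from h import *
s=env.get_state(); print({k:np.round(v,4) for k,v in s.items()}, env.pinch_z)
for n in ["scene","top","wrist"]:
    c=env.capture(n); cv2.imwrite(f"pics/{n}0.png",c["frame"])
    print(n,{k:(np.round(v,4).tolist() if not isinstance(v,str) else v) for k,v in c.items() if k!="frame"})
    import pickle; pickle.dump(c,open(f"{n}0.pkl","wb"))
E
```

```text
pics
{'time': np.float64(0.0), 'q': array([-1.1789,  0.4695, -0.0486,  1.5337,  0.0241,  1.141 , -0.0823]), 'qd': array([ 0.0003,  0.0006, -0.0004,  0.0009,  0.0005,  0.0004,  0.    ]), 'joint_efforts': array([-8.00000e-04, -5.10306e+01, -4.70000e-02, -2.37723e+01,
        1.06000e-02,  7.30000e-03,  0.00000e+00]), 'position': array([0.2755, 0.6156, 0.2302]), 'eef_rot': array([ 8.392e-01,  5.438e-01, -8.000e-04,  6.000e-04]), 'ft_force': array([ 0.2724, -0.3561, -0.2472]), 'wrist_torque': array([0.0054, 0.005 , 0.0098]), 'finger_gap': np.float64(0.0854)} 0.0187
scene {'fx': 426.7868, 'fy': 426.7868, 'cx': 322.6344, 'cy': 205.2381, 'position': [0.9209, 0.7103, 0.9165], 'attitude': [0.0981, 0.375, 0.8908, 0.2372]}
top {'fx': 439.7541, 'fy': 439.7541, 'cx': 322.5541, 'cy': 193.6816, 'position': [0.2595, -0.0353, 1.3324], 'attitude': [0.0781, -0.0721, -0.6878, 0.718]}
wrist {'fx': 332.2057, 'fy': 332.2057, 'cx': 316.3674, 'cy': 199.0605, 'hand_eye': [[1.0, 0.0013, -0.0009, 0.0001], [0.001, -0.9626, -0.2711, -0.069], [-0.0012, 0.2711, -0.9626, -0.1413], [0.0, 0.0, 0.0, 1.0]]}
```

View pics/scene0.png

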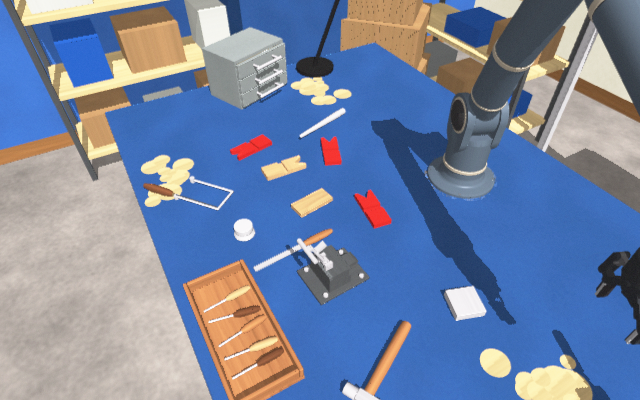

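View pics/top0.png

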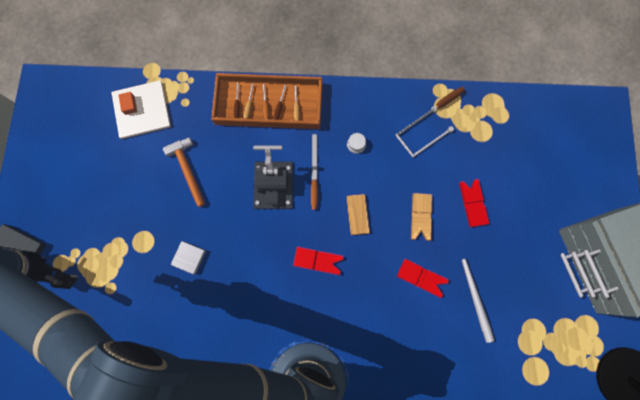

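View pics/wrist0.png

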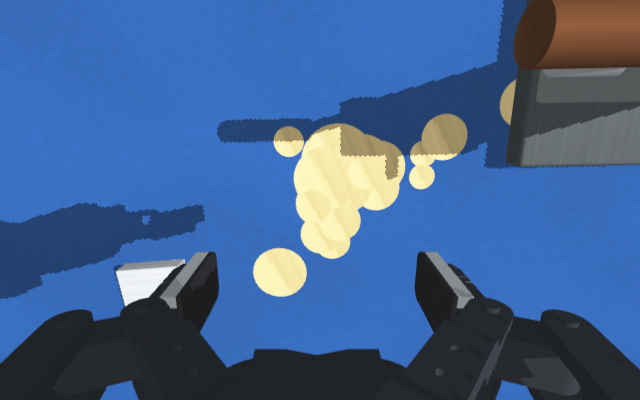

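The top view has world +x pointing up. The pin is at about (422,217) with its V towards the robot. The spare blank is at (358,214). The holder is at (273,185), with the latch thrown back and its T-bar at (267,148). Next I'll zoom in and work out rough positions.

```bash
cat > h.py <<'E'
import numpy as np, cv2, pickle
from scipy.spatial.transform import Rotation as R
from cell import env
def cap(n,tag):
    s=env.get_state(); c=env.capture(n)
    if "hand_eye" in c:
        T=np.eye(4);T[:3,:3]=R.from_quat(s["eef_rot"]).as_matrix();T[:3,3]=s["position"]
        c["T"]=T@np.array(c["hand_eye"])
    cv2.imwrite(f"pics/{tag}.png",c["frame"]); pickle.dump(c,open(f"{tag}.pkl","wb")); return c
def cam(c):
    if "T" in c: return c["T"][:3,:3],c["T"][:3,3]
    return R.from_quat(c["attitude"]).as_matrix(),np.array(c["position"])
def ray(c,u,v):
    Rm,p=cam(c); d=Rm@np.array([(u-c["cx"])/c["fx"],-(v-c["cy"])/c["fy"],-1.]); return p,d/np.linalg.norm(d)
def onz(c,u,v,z):
    p,d=ray(c,u,v); return p+d*(z-p[2])/d[2]
def proj(c,P):
    Rm,p=cam(c); q=Rm.T@(np.array(P)-p); return np.array([c["cx"]+c["fx"]*q[0]/-q[2], c["cy"]-c["fy"]*q[1]/-q[2]])
E
python3 - <<'E'
from h import *
c=pickle.load(open("top0.pkl","rb")); f=c["frame"]
cv2.imwrite("pics/topz.png",cv2.resize(f[120:260,230:480],None,fx=3.2,fy=3.2,interpolation=cv2.INTER_CUBIC))
for n,u,v,z in [("pinC",422,217,.016),("spare",358,214,.016),("bar",267,148,.129),("holder",272,182,.068),("tin",357,142,.03)]: print(n,onz(c,u,v,z).round(3))
hsv=cv2.cvtColor(f,cv2.COLOR_BGR2HSV)
m=((hsv[...,0]>10)&(hsv[...,0]<30)&(hsv[...,1]>60)&(hsv[...,2]>90)).astype(np.uint8)
k,l,st,ce=cv2.connectedComponentsWithStats(m[180:250,340:445])
for i in range(1,k):
  if st[i,4]>100:
    cn=cv2.findContours((l==i).astype(np.uint8),0,2)[0][0]+np.array([340,180])
    r=cv2.minAreaRect(cn); print(st[i],r,[onz(c,*p,.016)[:2].round(3).tolist() for p in cv2.boxPoints(r)])
E
```

```text
pinC [ 0.484 -0.322  0.016]
spare [ 0.485 -0.128  0.016]
bar [0.646 0.145 0.129]
holder [0.562 0.132 0.068]
tin [ 0.71  -0.118  0.03 ]
[  7  15  22  40 714] ((357.6402587890625, 214.26219177246094), (39.31362533569336, 18.442068099975586), 83.6598129272461) [[0.54, -0.091], [0.549, -0.147], [0.43, -0.162], [0.421, -0.108]]
[ 71  14  21  46 823] ((421.1959228515625, 216.31707763671875), (19.161026000976562, 45.00773239135742), 1.9749339818954468) [[0.418, -0.288], [0.556, -0.293], [0.556, -0.351], [0.418, -0.345]]
```

View pics/topz.png

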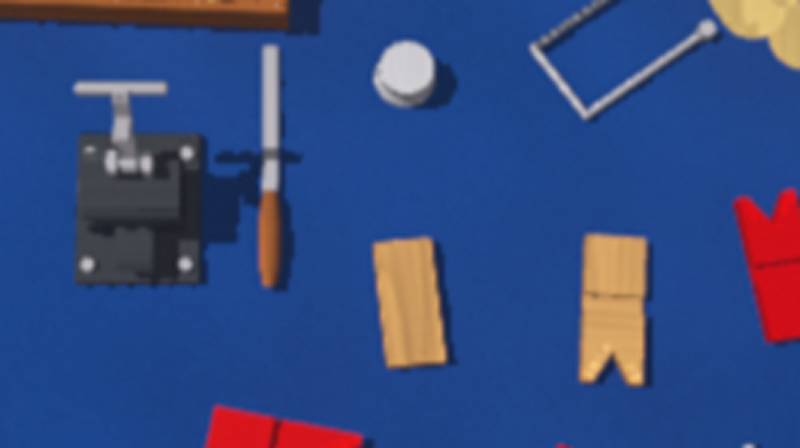

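```bash
cat >> h.py <<'E'
def goto(x,y,z,ang):
    """tool shift (cm) and yaw (deg) so that TCP at x,y,z and tool x at world angle ang(deg)"""
    s=env.get_state(); M=R.from_quat(s["eef_rot"]).as_matrix()
    d=M.T@(np.array([x,y,z])-s["position"]); a=np.degrees(np.arctan2(M[1,0],M[0,0]))
    print("t",round(float(s["time"]),2),"pos",s["position"].round(4),"toolx",a.round(2),"tilt",np.degrees(np.arccos(-M[2,2])).round(2),"-> cm",(d*100).round(2),"yaw",round(-((ang-a+180)%360-180),2))
E
python3 -c "
from h import *
goto(.5,.13,.23,90)"
```

```text
t 0.15 pos [0.2756 0.6157 0.2305] toolx 65.89 tilt 0.08 -> cm [-35.17  40.33   0.11] yaw -24.11
```

Request:
carry_out:
  moves:
    - {"linear":[-2,2.5,0],"yaw":-2}
    - {"linear":[-5,6,0],"yaw":-5}
    - {"linear":[-8,9.5,0],"yaw":-8}
    - {"linear":[-11,13,0],"yaw":-11}
    - {"linear":[-14,16.5,0],"yaw":-14}
    - {"linear":[-17,20,0],"yaw":-17}
    - {"linear":[-20,23.5,0],"yaw":-20}
    - {"linear":[-23,27,0],"yaw":-22}
    - {"linear":[-26,30,0],"yaw":-24}
    - {"linear":[-28,32,0],"yaw":-24}

```text
time: 1.15
position: [0.4542, 0.2258, 0.2308]
eef_rot: [0.709, 0.705, -0.001, 0.001]
ft_force: [0.5, 0.4, -0.3]
finger_gap: 0.0856
```

```bash
python3 -c "
from h import *
goto(.5,.13,.23,90)"
```

```text
t 1.15 pos [0.4542 0.2258 0.2308] toolx 89.7 tilt 0.14 -> cm [-9.55  4.63  0.11] yaw -0.3
```

Request:
carry_out:
  moves:
    - {"linear":[-3,1.5,0],"yaw":0}
    - {"linear":[-6,3,0],"yaw":0}
    - {"linear":[-8.5,4,0],"yaw":0}
    - {"linear":[-9.5,4.6,0],"yaw":0}
    - {"linear":[-9.5,4.6,0],"yaw":0}
    - {"linear":[-9.5,4.6,0],"yaw":0}

```text
time: 1.75
position: [0.4992, 0.132, 0.2309]
eef_rot: [0.708, 0.706, -0.001, 0.0]
ft_force: [-0.8, 0.9, -0.3]
finger_gap: 0.0855
```

```bash
python3 -c "
from h import *
c=cap('wrist','w1')
goto(.5,.13,.23,90)"
```

```text
t 1.8 pos [0.4991 0.1324 0.2309] toolx 89.86 tilt 0.12 -> cm [-0.24  0.1   0.09] yaw -0.14
```

View pics/w1.png

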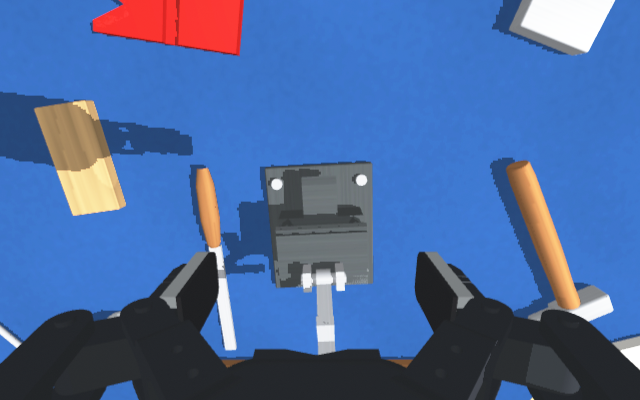

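```bash
python3 -c "
from h import *
f=cv2.imread('pics/w1.png')[150:300,250:390]
f=cv2.convertScaleAbs(f,alpha=2.0,beta=10)
cv2.imwrite('pics/w1z.png',cv2.resize(f,None,fx=4,fy=4,interpolation=cv2.INTER_CUBIC))
"
```

```text
(no output)
```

View pics/w1z.png

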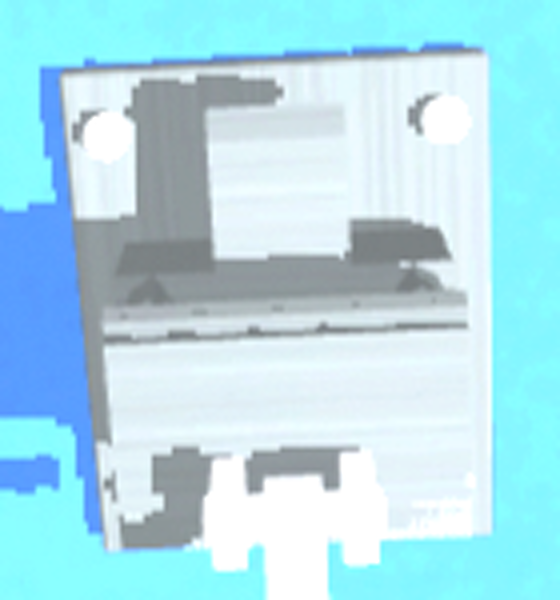

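```bash
python3 - <<'E'
from h import *
c=pickle.load(open('w1.pkl','rb'))
def z(n,u,v,h): print(n,(onz(c,250+u/4-.375,150+v/4-.375,h)*1000).round(1))
z('foot fl',65,72,.01);z('foot fr',487,52,.01);z('foot bl',106,549,.01);z('foot br',490,535,.01)
z('shelf front l',207,110,.04);z('shelf front r',345,105,.04)
z('shelf slope l',210,138,.04);z('shelf slope r',347,133,.04)
z('shelf root l',214,258,.04);z('shelf root r',350,253,.04)
for h in (.0685,.0635):
  z('strip top l',103,308,h);z('strip top r',466,291,h)
  z('line l',105,340,h);z('line r',467,325,h)
E
```

```text
foot fl [495.9  76.4  10. ]
foot fr [490.9 192.6  10. ]
foot bl [643.6  82.2  10. ]
foot br [639.3 199.5  10. ]
shelf front l [500.5 116.9  40. ]
shelf front r [499.3 152.   40. ]
shelf slope l [507.8 117.5  40. ]
shelf slope r [506.6 152.6  40. ]
shelf root l [540.2 118.   40. ]
shelf root r [539.  153.8  40. ]
strip top l [543.4  92.1  68.5]
strip top r [539.4 180.2  68.5]
line l [551.8  92.3  68.5]
line r [548.2 180.8  68.5]
strip top l [545.3  91.4  63.5]
strip top r [541.2 181.   63.5]
line l [553.8  91.6  63.5]
line r [550.2 181.6  63.5]
```

The holder measures clearly: the slot mouth is at about (0.5425, 0.1364), yaw about 2.3°, with slot x pointing world +x. Next I'll look at the pin.

```bash
python3 -c "
from h import *
goto(.47,-.32,.20,90); print(env.get_state()['q'].round(2))"
```

```text
t 1.8 pos [0.4991 0.1324 0.2309] toolx 89.86 tilt 0.12 -> cm [-45.24  -2.79   3.17] yaw -0.14
[-0.43  0.21  0.1   1.91 -0.02  1.02  1.25]
```

Request:
carry_out:
  moves:
    - {"linear":[-2,0,0]}
    - {"linear":[-6,0,0]}
    - {"linear":[-10.5,0,0]}
    - {"linear":[-15,0,0]}
    - {"linear":[-19.5,0,0]}
    - {"linear":[-24,-0.5,0]}
    - {"linear":[-28.5,-1,0]}
    - {"linear":[-33,-1.5,0]}
    - {"linear":[-37,-2,0]}
    - {"linear":[-41,-2.5,0]}

```text
$.moves[0]: bad value
```

Request:
carry_out:
  moves:
    - {"linear":[-3,-0.5,1]}
    - {"linear":[-4.5,-0.5,2]}
    - {"linear":[-4.5,-0.5,3]}
    - {"linear":[-4.5,-0.5,3]}
    - {"linear":[-4.5,-0.5,3]}

```text
$.moves[0]: bad value
```

```bash
python3 -c "
from h import *
c=cap('wrist','w2')
goto(.47,-.32,.20,90); print(env.get_state()['q'].round(2))"
```

```text
t 1.85 pos [0.499  0.1325 0.2309] toolx 89.88 tilt 0.12 -> cm [-45.25  -2.81   3.18] yaw -0.12
[-0.43  0.21  0.1   1.91 -0.02  1.02  1.25]
```

View pics/w2.png

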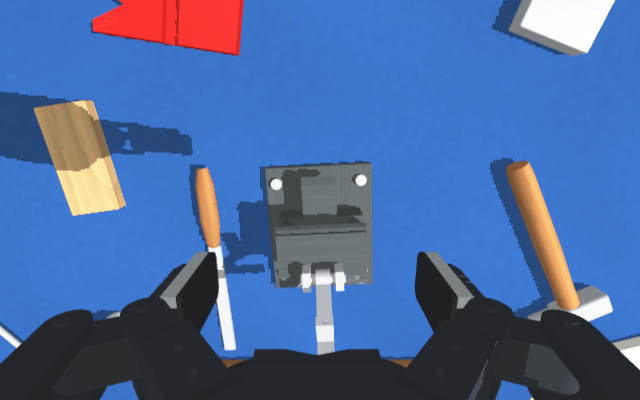

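Both moves were refused because each row needs a yaw value, so the arm is where it was. I'll send them again with yaw.

Request:
carry_out:
  moves:
    - {"linear":[-2,0,0],"yaw":0}
    - {"linear":[-6,0,0],"yaw":0}
    - {"linear":[-10.5,0,0],"yaw":0}
    - {"linear":[-15,0,0],"yaw":0}
    - {"linear":[-19.5,0,0],"yaw":0}
    - {"linear":[-24,-0.5,0],"yaw":0}
    - {"linear":[-28.5,-1,0],"yaw":0}
    - {"linear":[-33,-1.5,0],"yaw":0}
    - {"linear":[-37,-2,0],"yaw":0}
    - {"linear":[-41,-2.5,0],"yaw":0}

```text
time: 2.85
position: [0.4736, -0.2776, 0.2318]
eef_rot: [0.707, 0.707, -0.001, 0.0]
ft_force: [0.2, 1.0, -0.5]
finger_gap: 0.0853
```

Request:
carry_out:
  moves:
    - {"linear":[-3,-0.5,1],"yaw":0}
    - {"linear":[-5,-0.5,2],"yaw":0}
    - {"linear":[-5,-0.5,3],"yaw":0}
    - {"linear":[-5,-0.5,3],"yaw":0}
    - {"linear":[-5,-0.5,3],"yaw":0}

```text
time: 3.35
position: [0.4694, -0.3253, 0.2016]
eef_rot: [0.706, 0.708, -0.0, -0.0]
ft_force: [0.3, -0.6, 0.8]
finger_gap: 0.0855
```

```bash
python3 -c "
from h import *
c=cap('wrist','w3')
goto(.47,-.32,.20,90); print(env.get_state()['q'].round(2))"
```

```text
t 3.4 pos [ 0.4696 -0.3257  0.2021] toolx 90.21 tilt 0.03 -> cm [0.57 0.04 0.21] yaw 0.21
[ 0.24  0.34  0.38  1.84 -0.15  0.99  2.25]
```

View pics/w3.png

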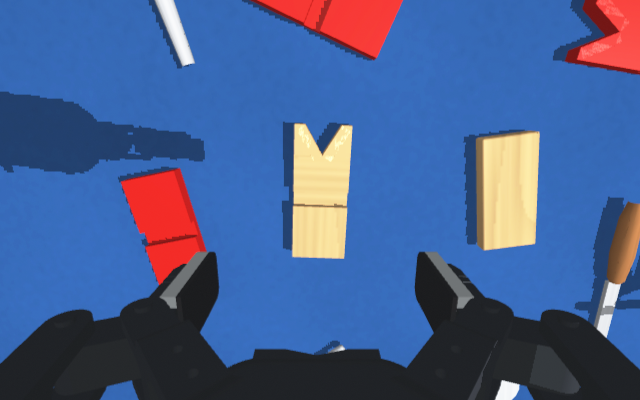

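```bash
python3 - <<'E'
from h import *
c=pickle.load(open('w3.pkl','rb')); f=c["frame"]
hsv=cv2.cvtColor(f,cv2.COLOR_BGR2HSV)
m=((hsv[...,0]>8)&(hsv[...,0]<35)&(hsv[...,1]>40)&(hsv[...,2]>120)).astype(np.uint8)
sub=m[110:275,280:365]; cn=max(cv2.findContours(sub,0,1)[0],key=cv2.contourArea)+np.array([280,110])
r=cv2.minAreaRect(cn); print(r)
ap=cv2.approxPolyDP(cn,3,True)[:,0]; 
for p in ap: print(p,(onz(c,*p,.016)*1000).round(1))
cv2.imwrite('pics/w3z.png',cv2.resize(f[110:275,270:375],None,fx=3.6,fy=3.6,interpolation=cv2.INTER_CUBIC))
# side lines: fit left & right boundary for rows 165..250
L=[];Rr=[]
for v in range(160,252):
    u=np.where(m[v,280:365])[0]+280
    if len(u)>20: L.append((u[0]-.5,v));Rr.append((u[-1]+.5,v))
for n,A in(("L",L),("R",Rr)):
    P=np.array([onz(c,*p,.016)[:2] for p in A]); k=np.polyfit(P[:,0],P[:,1],1); print(n,"slope deg",np.degrees(np.arctan(k[0])),"y at x=.47",np.polyval(k,.47), "y at .5",np.polyval(k,.5))
E
```

```text
((320.7279968261719, 190.4766082763672), (57.458473205566406, 133.6962127685547), 1.7357045412063599)
[295 123] [ 416.7 -345.5   16. ]
[293 256] [ 556.1 -349.7   16. ]
[342 258] [ 558.4 -297.    16. ]
[351 126] [ 419.4 -291.6   16. ]
[341 125] [ 418.5 -301.3   16. ]
[322 154] [ 446.4 -319.3   16. ]
[305 124] [ 417.6 -335.9   16. ]
L slope deg -1.9302339651284213 y at x=.47 -0.3479203732890072 y at .5 -0.34893142395418975
R slope deg -1.731594954502338 y at x=.47 -0.2925616333039418 y at .5 -0.29346857044221586
```

View pics/w3z.png

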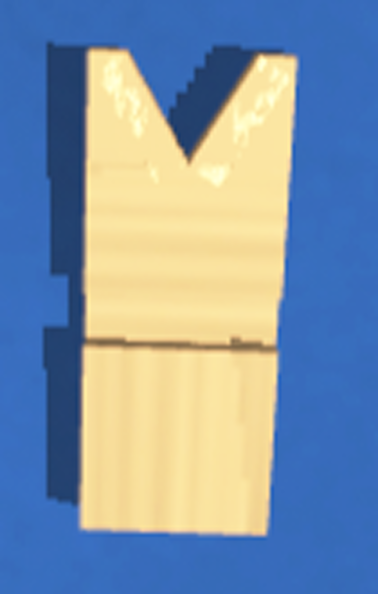

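```bash
python3 -c "
from h import *
goto(.4727,-.320,.001,88.2)"
```

```text
t 3.4 pos [ 0.4696 -0.3257  0.2021] toolx 90.21 tilt 0.03 -> cm [ 0.58  0.31 20.11] yaw 2.01
```

Request:
carry_out:
  moves:
    - {"linear":[0.6,0.3,2],"yaw":2}
    - {"linear":[0.6,0.3,5],"yaw":2}
    - {"linear":[0.6,0.3,8.5],"yaw":2}
    - {"linear":[0.6,0.3,12],"yaw":2}
    - {"linear":[0.6,0.3,15],"yaw":2}
    - {"linear":[0.6,0.3,17],"yaw":2}
    - {"linear":[0.6,0.3,17.5],"yaw":2}
    - {"linear":[0.6,0.3,17.5],"yaw":2}

```text
time: 4.2
position: [0.4731, -0.3189, 0.0271]
eef_rot: [0.718, 0.696, -0.0, -0.0]
ft_force: [-0.3, 0.5, 0.7]
finger_gap: 0.0856
```

```bash
python3 -c "
from h import *
c=cap('wrist','w4')
goto(.4727,-.320,.001,88.2)"
```

```text
t 4.25 pos [ 0.4735 -0.3195  0.028 ] toolx 88.27 tilt 0.09 -> cm [-0.05 -0.09  2.7 ] yaw 0.07
```

View pics/w4.png

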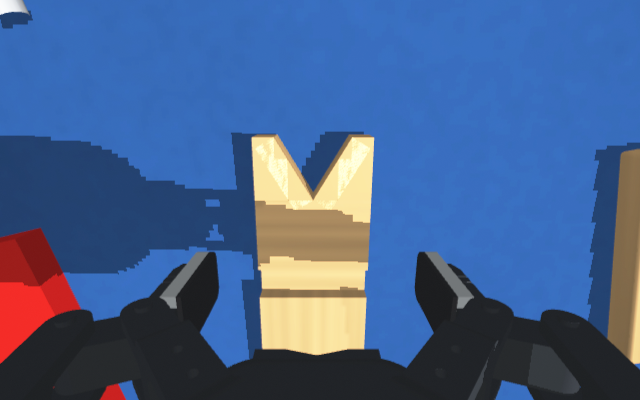

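The pin sits centred between the fingers at columns 262–365. The groove is on top, at rows 265–296. Now down to grip it.

Request:
carry_out:
  moves:
    - {"linear":[0,-0.1,1],"yaw":0}
    - {"linear":[0,-0.1,2],"yaw":0}
    - {"linear":[0,-0.1,2.6],"yaw":0}
    - {"linear":[0,-0.1,2.7],"yaw":0}
    - {"linear":[0,-0.1,2.7],"yaw":0}
    - {"linear":[0,-0.1,2.7],"yaw":0}

```text
time: 4.85
position: [0.4727, -0.3197, 0.0011]
eef_rot: [0.718, 0.696, 0.0, 0.001]
ft_force: [0.3, -0.0, 1.4]
finger_gap: 0.0854
```

Request:
carry_out:
  gripper: 255
  moves:
    - {"linear":[0,0,0],"yaw":0}
    - {"linear":[0,0,0],"yaw":0}
    - {"linear":[0,0,0],"yaw":0}
    - {"linear":[0,0,0],"yaw":0}
    - {"linear":[0,0,0],"yaw":0}
    - {"linear":[0,0,0],"yaw":0}
    - {"linear":[0,0,0],"yaw":0}

```text
time: 5.55
position: [0.4731, -0.3201, 0.0018]
eef_rot: [0.718, 0.696, 0.0, 0.002]
ft_force: [-0.6, -0.3, 5.7]
finger_gap: 0.0543
```

Request:
carry_out:
  moves:
    - {"linear":[0,0,-0.5],"yaw":0}
    - {"linear":[0,0,-1.5],"yaw":0}
    - {"linear":[0,0,-4],"yaw":0}
    - {"linear":[0,0,-7],"yaw":0}
    - {"linear":[0,0,-10],"yaw":0}
    - {"linear":[0,0,-13],"yaw":0}
    - {"linear":[0,0,-14],"yaw":0}
    - {"linear":[0,0,-14],"yaw":0}

```text
time: 6.35
position: [0.4735, -0.3203, 0.1433]
eef_rot: [0.718, 0.696, 0.001, 0.003]
ft_force: [0.5, -0.5, -1.1]
finger_gap: 0.0542
```

```bash
python3 -c "
from h import *
c=cap('wrist','w5')
c=cap('scene','s5')
goto(.4727,-.320,.141,88.2)"
```

```text
t 6.45 pos [ 0.4721 -0.3192  0.1408] toolx 88.26 tilt 0.08 -> cm [-0.08  0.06 -0.02] yaw 0.06
```

View pics/w5.png

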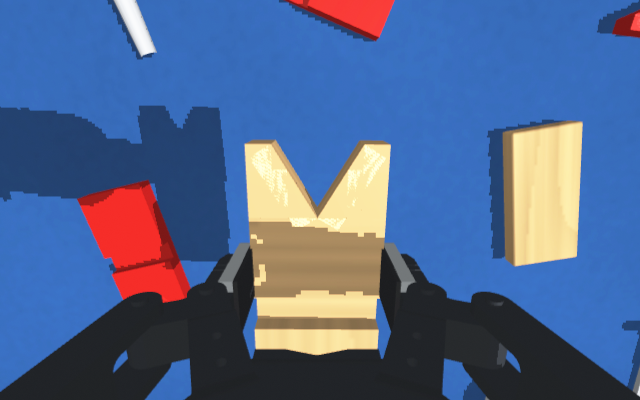

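View pics/s5.png

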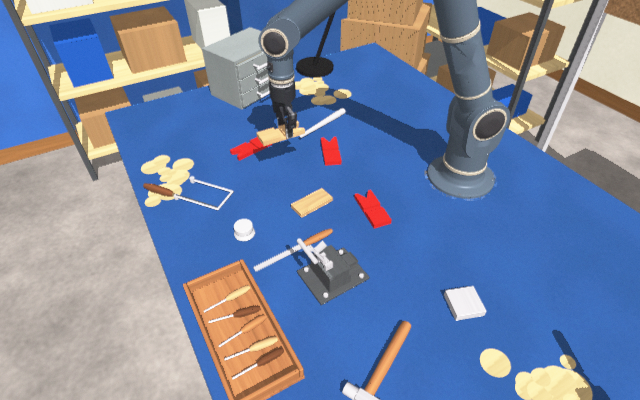

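```bash
python3 -c "
from h import *
f=cv2.imread('pics/w5.png')
cv2.imwrite('pics/w5z.png',cv2.resize(f[130:360,230:405],None,fx=4,fy=4,interpolation=cv2.INTER_CUBIC)[320:])
cv2.imwrite('pics/w5y.png',cv2.resize(f[130:230,230:405],None,fx=4,fy=4,interpolation=cv2.INTER_CUBIC))
"
```

```text
(no output)
```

View pics/w5z.png

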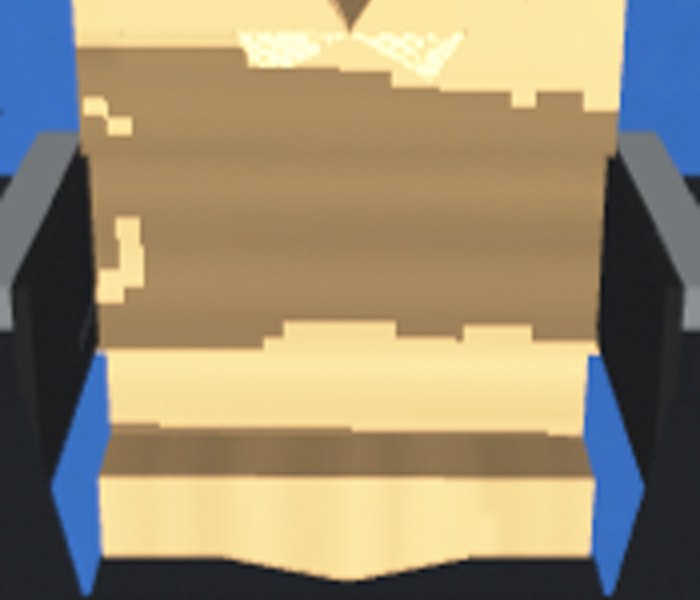

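View pics/w5y.png

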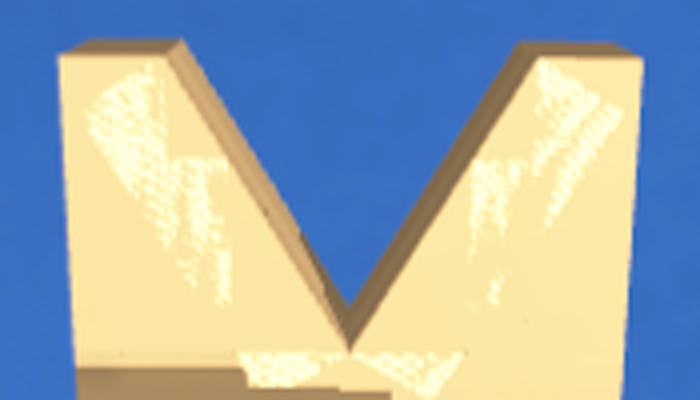

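```bash
python3 - <<'E'
from h import *
c=pickle.load(open('w5.pkl','rb'))
y=lambda u,v:(230+u/4-.375,130+v/4-.375); zz=lambda u,v:(230+u/4-.375,210+v/4-.375)
o=[(-70,-28,8),(-70,-18,8),(-40,0,8),(-70,18,8),(-70,28,8),(13,-28,8),(13,28,8),(13,-28,0),(13,28,0)]
p=[y(60,54),y(166,56),y(349,347),y(540,57),y(643,57),zz(99,479),zz(595,479),zz(110,427),zz(583,435)]
o=np.array(o,float)/1000;p=np.array(p)
K=np.array([[c['fx'],0,c['cx']],[0,c['fy'],c['cy']],[0,0,1]])
ok,rv,tv=cv2.solvePnP(o,p,K,None)
q,_=cv2.projectPoints(o,rv,tv,K,None); print((q[:,0]-p).round(1).tolist())
F=np.diag([1,-1,-1.])
Rc=F@cv2.Rodrigues(rv)[0]; tc=F@tv[:,0]
H=np.array(c['hand_eye']); Rt=H[:3,:3]@Rc; t=H[:3,:3]@tc+H[:3,3]
print("pin in tool: pos mm",(t*1000).round(1)); print(Rt.round(3))
E
```

```text
[[0.2, -0.2], [-0.3, -0.5], [0.2, 1.0], [-0.2, -0.1], [0.0, 0.0], [-0.1, -1.1], [-0.1, -0.2], [0.2, 1.1], [-0.1, -0.0]]
pin in tool: pos mm [ 0.4 15.2 -4.8]
[[-0.007  1.    -0.004]
 [ 1.     0.007 -0.004]
 [-0.004 -0.004 -1.   ]]
```

```bash
python3 -c "
from h import *
goto(.4496,.1323,.15,92.5)"
```

```text
t 6.45 pos [ 0.4721 -0.3192  0.1408] toolx 88.26 tilt 0.08 -> cm [45.06 -3.62 -0.96] yaw -4.24
```

Request:
carry_out:
  moves:
    - {"linear":[2,0,-1],"yaw":0}
    - {"linear":[5.5,-0.5,-1],"yaw":-0.5}
    - {"linear":[9.5,-1,-1],"yaw":-1}
    - {"linear":[13.5,-1,-1],"yaw":-1.5}
    - {"linear":[17.5,-1.5,-1],"yaw":-2}
    - {"linear":[21.5,-2,-1],"yaw":-2.5}
    - {"linear":[25.5,-2,-1],"yaw":-3}
    - {"linear":[29.5,-2.5,-1],"yaw":-3.5}
    - {"linear":[33.5,-2.5,-1],"yaw":-4}
    - {"linear":[37,-3,-1],"yaw":-4.2}

```text
time: 7.45
position: [0.4523, 0.0535, 0.149]
eef_rot: [0.691, 0.723, -0.001, -0.0]
ft_force: [0.6, 0.2, -0.9]
finger_gap: 0.0541
```

```bash
python3 -c "
from h import *
goto(.4496,.1323,.15,92.5)"
```

```text
t 7.45 pos [0.4523 0.0535 0.149 ] toolx 92.54 tilt 0.11 -> cm [ 7.88  0.08 -0.11] yaw 0.04
```

Request:
carry_out:
  moves:
    - {"linear":[3,0,0],"yaw":0}
    - {"linear":[6,0,0],"yaw":0}
    - {"linear":[7.5,0,0],"yaw":0}
    - {"linear":[7.9,0,0],"yaw":0}
    - {"linear":[7.9,0,0],"yaw":0}
    - {"linear":[7.9,0,0],"yaw":0}

```text
time: 8.05
position: [0.4484, 0.1311, 0.1482]
eef_rot: [0.692, 0.722, -0.002, -0.0]
ft_force: [0.4, -0.5, 0.1]
finger_gap: 0.0544
```

```bash
python3 -c "
from h import *
c=cap('wrist','w6')
c=cap('scene','s6')
f=c['frame']; cv2.imwrite('pics/s6z.png',cv2.resize(f[190:320,230:420],None,fx=4,fy=4,interpolation=cv2.INTER_CUBIC))
goto(.4496,.1323,.0435,92.5)"
```

```text
t 8.15 pos [0.4487 0.1311 0.1486] toolx 92.42 tilt 0.16 -> cm [ 0.14  0.11 10.51] yaw -0.08
```

View pics/w6.png

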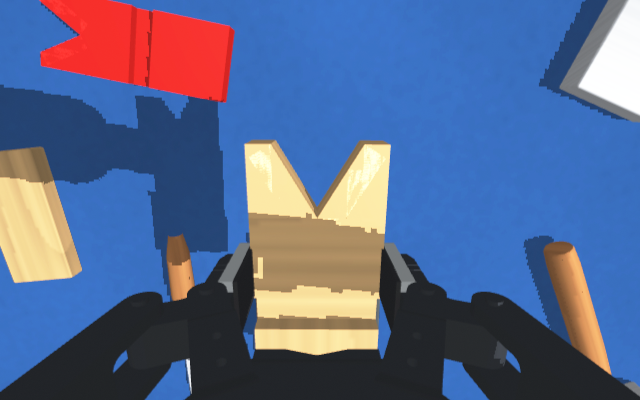

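View pics/s6z.png

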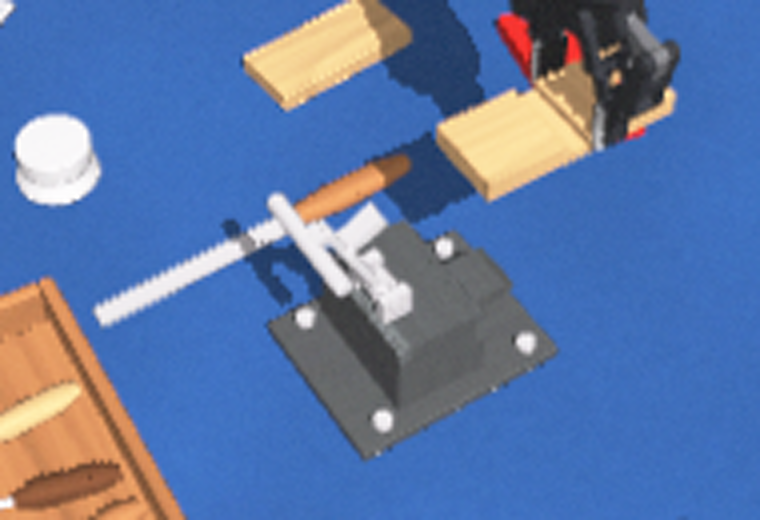

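Request:
carry_out:
  moves:
    - {"linear":[0.1,0.1,2],"yaw":0}
    - {"linear":[0.1,0.1,5],"yaw":0}
    - {"linear":[0.1,0.1,7.5],"yaw":0}
    - {"linear":[0.1,0.1,9],"yaw":0}
    - {"linear":[0.1,0.1,9.8],"yaw":0}
    - {"linear":[0.1,0.1,10.3],"yaw":0}
    - {"linear":[0.1,0.1,10.4],"yaw":0}
    - {"linear":[0.1,0.1,10.4],"yaw":0}

```text
time: 8.95
position: [0.4499, 0.132, 0.0451]
eef_rot: [0.692, 0.722, -0.001, 0.0]
ft_force: [-1.1, 0.3, -1.0]
finger_gap: 0.0544
```

```bash
python3 -c "
from h import *
c=cap('scene','s7');f=c['frame']; cv2.imwrite('pics/s7z.png',cv2.resize(f[190:320,230:420],None,fx=4,fy=4,interpolation=cv2.INTER_CUBIC))
c=cap('top','t7');f=c['frame']; cv2.imwrite('pics/t7z.png',cv2.resize(f[130:270,220:340],None,fx=4,fy=4,interpolation=cv2.INTER_CUBIC))
goto(.4496,.1323,.0435,92.5)"
```

```text
t 9.05 pos [0.45   0.1321 0.0453] toolx 92.41 tilt 0.09 -> cm [ 0.02 -0.04  0.18] yaw -0.09
```

View pics/s7z.png

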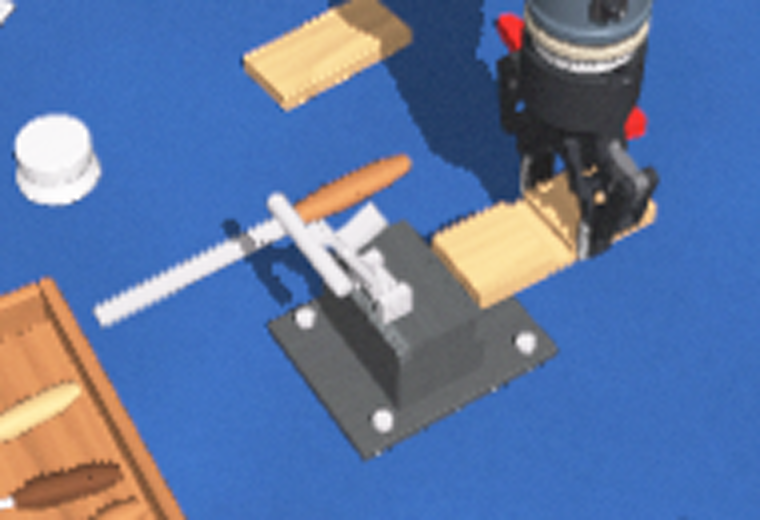

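View pics/t7z.png

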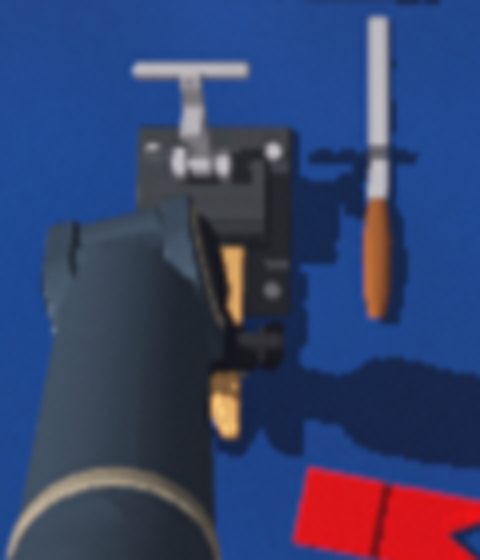

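Request:
carry_out:
  moves:
    - {"linear":[0,0,0.15],"yaw":0}
    - {"linear":[0,0.3,0.2],"yaw":0}
    - {"linear":[0,0.7,0.2],"yaw":0}
    - {"linear":[0,1.1,0.2],"yaw":0}
    - {"linear":[0,1.5,0.2],"yaw":0}
    - {"linear":[0,1.8,0.2],"yaw":0}
    - {"linear":[0,1.8,0.2],"yaw":0}

```text
time: 9.75
position: [0.4686, 0.1328, 0.0433]
eef_rot: [0.692, 0.722, -0.001, 0.0]
ft_force: [-0.3, -0.3, -0.5]
finger_gap: 0.0542
```

```bash
python3 -c "
from h import *
s=env.get_state(); print(s['ft_force'].round(1),s['wrist_torque'].round(2),s['finger_gap'])
goto(.5125,.1348,.0435,92.3)"
```

```text
[-0.3 -0.3 -0.5] [-0.01 -0.01 -0.02] 0.05415467776713747
t 9.75 pos [0.4686 0.1328 0.0433] toolx 92.39 tilt 0.07 -> cm [ 0.01  4.39 -0.02] yaw 0.09
```

No contact forces: the square end is about 10 mm inside the mouth. Next 2 cm.

Request:
carry_out:
  moves:
    - {"linear":[0,0.3,0],"yaw":0}
    - {"linear":[0,0.7,0],"yaw":0}
    - {"linear":[0,1.1,0],"yaw":0}
    - {"linear":[0,1.5,0],"yaw":0}
    - {"linear":[0,1.9,0],"yaw":0}
    - {"linear":[0,2,0],"yaw":0}
    - {"linear":[0,2,0],"yaw":0}

```text
time: 10.45
position: [0.4887, 0.1337, 0.0432]
eef_rot: [0.692, 0.722, -0.001, 0.0]
ft_force: [-0.5, -0.1, -1.0]
finger_gap: 0.0542
```

```bash
python3 -c "
from h import *
c=cap('wrist','w8');cap('scene','s8');f=cv2.imread('pics/s8.png'); cv2.imwrite('pics/s8z.png',cv2.resize(f[190:320,230:420],None,fx=4,fy=4,interpolation=cv2.INTER_CUBIC))
s=env.get_state(); print(s['ft_force'].round(1),s['wrist_torque'].round(2),s['finger_gap'])
goto(.5125,.1348,.0435,92.3)"
```

```text
[-0.5  0.3 -0.7] [-0.02  0.02  0.05] 0.054451430915639046
t 10.55 pos [0.4884 0.1336 0.0432] toolx 92.39 tilt 0.08 -> cm [ 0.02  2.41 -0.03] yaw 0.09
```

View pics/w8.png

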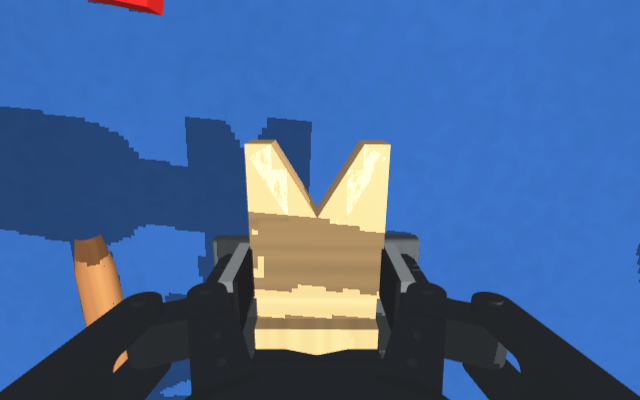

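View pics/s8z.png

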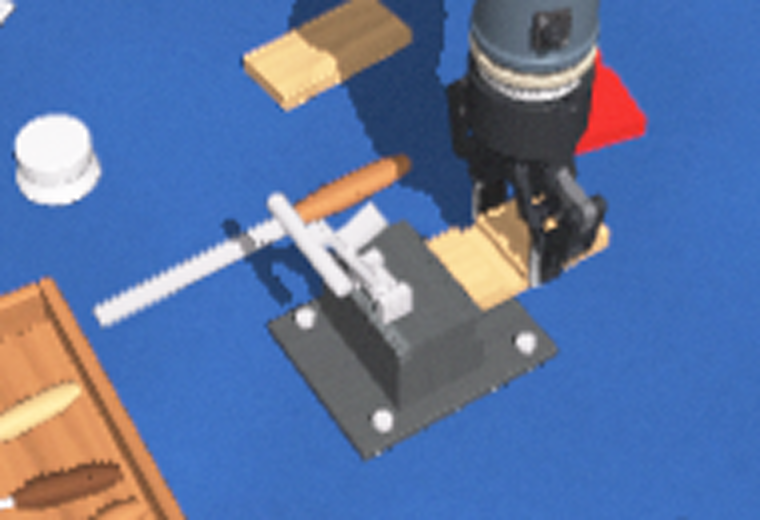

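Request:
carry_out:
  moves:
    - {"linear":[0,0.3,0],"yaw":0}
    - {"linear":[0,0.7,0],"yaw":0}
    - {"linear":[0,1.1,0],"yaw":0}
    - {"linear":[0,1.5,0],"yaw":0}
    - {"linear":[0,1.8,0],"yaw":0}
    - {"linear":[0,2,0],"yaw":0}
    - {"linear":[0,2.1,0],"yaw":0}
    - {"linear":[0,2.1,0],"yaw":0}

```text
time: 11.35
position: [0.5094, 0.1345, 0.0431]
eef_rot: [0.692, 0.722, -0.001, 0.0]
ft_force: [0.2, 0.1, -1.4]
finger_gap: 0.0542
```

Request:
carry_out:
  moves:
    - {"linear":[0,0.1,0],"yaw":0}
    - {"linear":[0,0.2,0],"yaw":0}
    - {"linear":[0,0.3,0],"yaw":0}
    - {"linear":[0,0.3,0],"yaw":0}

```text
time: 11.75
position: [0.5126, 0.1346, 0.0432]
eef_rot: [0.692, 0.722, -0.001, 0.0]
ft_force: [0.1, 0.5, -1.0]
finger_gap: 0.0544
```

```bash
python3 -c "
from h import *
s=env.get_state(); print(s['ft_force'].round(1),s['wrist_torque'].round(2),s['finger_gap'])
goto(.5125,.1348,.0435,92.3)"
```

```text
[ 0.1  0.5 -1. ] [ 0.03 -0.03  0.01] 0.054390674003458275
t 11.75 pos [0.5126 0.1346 0.0432] toolx 92.39 tilt 0.08 -> cm [ 0.02 -0.   -0.03] yaw 0.09
```

Request:
carry_out:
  moves:
    - {"linear":[0,0.1,0],"yaw":0}
    - {"linear":[0,0.2,0],"yaw":0}
    - {"linear":[0,0.2,0],"yaw":0}

```text
time: 12.05
position: [0.5129, 0.1345, 0.0427]
eef_rot: [0.692, 0.722, -0.002, -0.001]
ft_force: [-4.6, -0.5, 1.6]
finger_gap: 0.0541
```

Request:
carry_out:
  moves:
    - {"linear":[0,0.1,0],"yaw":0}
    - {"linear":[0,0.2,0],"yaw":0}
    - {"linear":[0,0.2,0],"yaw":0}

```text
time: 12.35
position: [0.5128, 0.1344, 0.0422]
eef_rot: [0.692, 0.722, -0.004, -0.002]
ft_force: [-7.2, -0.1, 2.4]
finger_gap: 0.0544
```

Contact came at TCP x = 0.5129, against 0.5125 expected, with −7 N along x. So the pin is home. Now I'll release it and lift.

Request:
carry_out:
  gripper: 0
  moves:
    - {"linear":[0,0,0],"yaw":0}
    - {"linear":[0,0,0],"yaw":0}
    - {"linear":[0,0,0],"yaw":0}
    - {"linear":[0,0,0],"yaw":0}
    - {"linear":[0,0,0],"yaw":0}
    - {"linear":[0,0,0],"yaw":0}

```text
time: 12.95
position: [0.5131, 0.1345, 0.0423]
eef_rot: [0.692, 0.722, -0.004, -0.002]
ft_force: [-0.3, 0.1, 0.3]
finger_gap: 0.0851
```

Request:
carry_out:
  moves:
    - {"linear":[0,0,-1],"yaw":0}
    - {"linear":[0,0,-3],"yaw":0}
    - {"linear":[0,0,-6],"yaw":0}
    - {"linear":[0,0,-9.5],"yaw":0}
    - {"linear":[0,0,-13],"yaw":0}
    - {"linear":[0,0,-16],"yaw":0}
    - {"linear":[0,0,-18],"yaw":0}
    - {"linear":[0,0,-19],"yaw":0}
    - {"linear":[0,0,-19],"yaw":0}

```text
time: 13.85
position: [0.5153, 0.1352, 0.2339]
eef_rot: [0.692, 0.722, -0.002, -0.001]
ft_force: [-0.4, 1.0, 0.5]
finger_gap: 0.0856
```

```bash
python3 -c "
from h import *
c=cap('wrist','w9');f=c['frame'];cv2.imwrite('pics/w9z.png',cv2.resize(f[60:310,230:420],None,fx=3,fy=2.4,interpolation=cv2.INTER_CUBIC))
cap('scene','s9');f=cv2.imread('pics/s9.png'); cv2.imwrite('pics/s9z.png',cv2.resize(f[190:320,230:420],None,fx=4,fy=4,interpolation=cv2.INTER_CUBIC))
goto(.5125,.1348,.2335,92.3)"
```

```text
t 13.95 pos [0.514  0.1348 0.2315] toolx 92.46 tilt 0.57 -> cm [ 0.   -0.15 -0.19] yaw 0.16
```

View pics/w9.png

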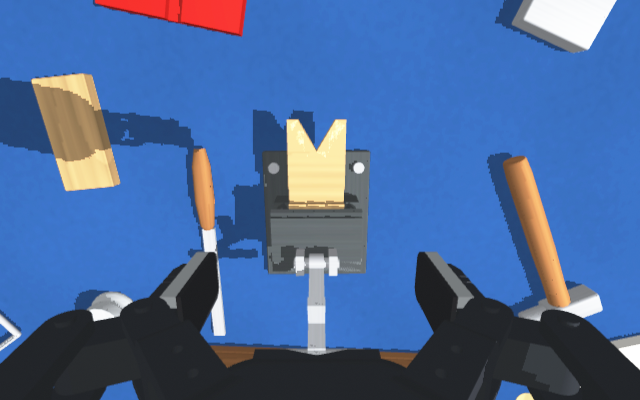

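View pics/s9z.png

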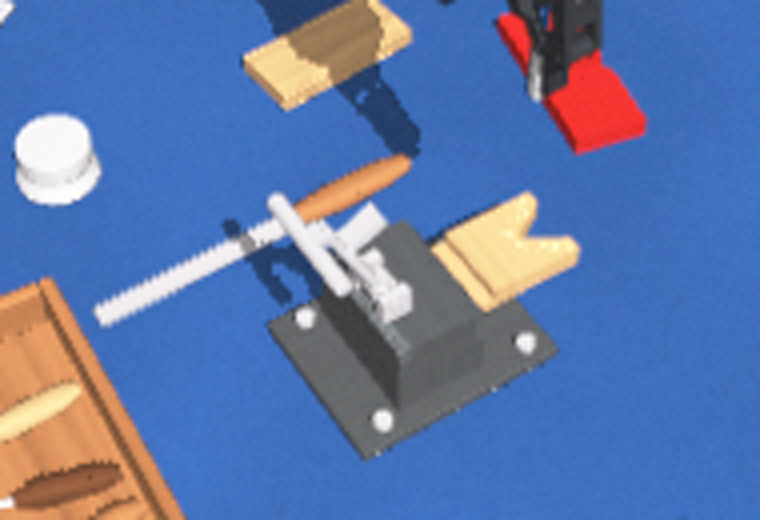

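```bash
python3 - <<'E'
from h import *
t=pickle.load(open('t7.pkl','rb'));s=pickle.load(open('s9.pkl','rb'))
def tri(a,b):
    p1,d1=ray(t,*a);p2,d2=ray(s,*b)
    A=np.stack([d1,-d2],1);k=np.linalg.lstsq(A,p2-p1,rcond=None)[0]
    P,Q=p1+k[0]*d1,p2+k[1]*d2; return ((P+Q)/2).round(4),np.linalg.norm(P-Q).round(4)
print("c",tri((267.5,147.1),(307.6,251.4)))
print("e1",tri((281.6,147.1),(299.1,240.4)));print("e2",tri((253.4,147.1),(315.9,262.1)))
for q in (1.9,2.1,2.2,2.3,2.4):
    X=.5927-.086*np.cos(q+.14);Y=.1385+(X-.5927)*.04;Z=.08+.086*np.sin(q+.14)
    print(q,np.round([X,Y,Z],4),proj(t,[X,Y,Z]).round(1),proj(s,[X,Y,Z]).round(1))
w=pickle.load(open('w9.pkl','rb'))
for u,v in [(288,121),(347,121),(316,152)]: print((onz(w,u,v,.056)*1000).round(1))
u=np.array([.9992,.04])
M=np.array([542.7,136.5])
for x,y in [(-85,28),(-85,-28),(-55,0)]: print('exp',M+x*u+y*np.array([-.04,.9992]), proj(w,np.r_[(M+x*u+y*np.array([-.04,.9992]))/1000,.056]).round(1))
E
```

```text
c (array([0.6412, 0.1423, 0.1491]), np.float64(0.0035))
e1 (array([0.6428, 0.1026, 0.1491]), np.float64(0.0036))
e2 (array([0.6398, 0.1811, 0.151 ]), np.float64(0.0016))
1.9 [0.6316 0.1401 0.1567] [267.3 150. ] [310.  246.9]
2.1 [0.6461 0.1406 0.1475] [267.9 146.2] [304.7 252. ]
2.2 [0.6525 0.1409 0.1418] [268.2 144.6] [302.4 254.7]
2.3 [0.6584 0.1411 0.1355] [268.5 143.4] [300.3 257.5]
2.4 [0.6636 0.1413 0.1287] [268.9 142.4] [298.5 260.3]
[460.7 106.5  56. ]
[458.4 161.7  56. ]
[488.6 133.9  56. ]
exp [456.648  161.0776] [346.4 119.1]
exp [458.888  105.1224] [286.5 119. ]
exp [487.744 134.3  ] [316.4 151.2]
```

The pin is seated with its V end at about x = 0.459 and the groove just outside the mouth. The bar triangulates to about (0.642, 0.1415, 0.150), so the latch angle is about 2.03. I'll half-close the fingers to straddle the latch arm and go behind the bar.

Request:
carry_out:
  gripper: 135
  moves:
    - {"linear":[0,2,0],"yaw":0}
    - {"linear":[0,5,0],"yaw":0}
    - {"linear":[0,9,0],"yaw":0}
    - {"linear":[0,12.5,0],"yaw":0}
    - {"linear":[0,15,0],"yaw":0}
    - {"linear":[0,16,0],"yaw":0}
    - {"linear":[0,16,0],"yaw":0}
    - {"linear":[0,16,0],"yaw":0}

```text
time: 14.75
position: [0.6724, 0.1416, 0.2289]
eef_rot: [0.692, 0.722, -0.006, -0.003]
ft_force: [0.2, -0.0, -0.1]
finger_gap: 0.0402
```

```bash
python3 -c "
from h import *
c=cap('wrist','w10')
goto(.675,.142,.138,92.4)"
```

```text
t 14.8 pos [0.6724 0.1418 0.2295] toolx 92.48 tilt 0.68 -> cm [0.04 0.36 9.14] yaw 0.08
```

View pics/w10.png

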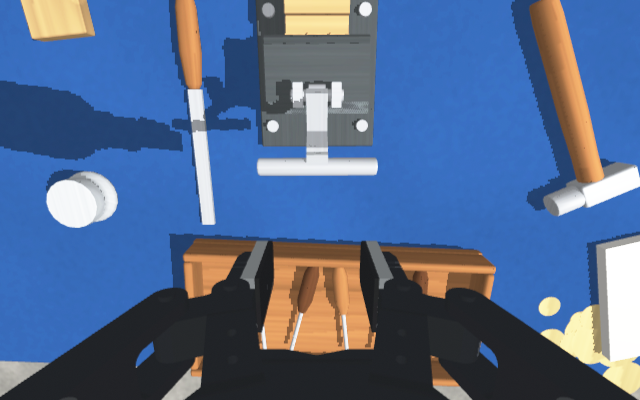

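```bash
python3 -c "
from h import *
c=pickle.load(open('w10.pkl','rb'))
for z in (.14,.15,.156): print(onz(c,317,159,z).round(4),onz(c,317,174,z).round(4))"
```

```text
[0.6385 0.1408 0.14  ] [0.6491 0.1412 0.14  ]
[0.637  0.1407 0.15  ] [0.6472 0.1412 0.15  ]
[0.6362 0.1407 0.156 ] [0.6461 0.1411 0.156 ]
```

Request:
carry_out:
  moves:
    - {"linear":[0,0.4,1.5],"yaw":0}
    - {"linear":[0,0.4,4],"yaw":0}
    - {"linear":[0,0.4,6.5],"yaw":0}
    - {"linear":[0,0.4,8.5],"yaw":0}
    - {"linear":[0,0.4,9.1],"yaw":0}
    - {"linear":[0,0.4,9.1],"yaw":0}
    - {"linear":[0,0.4,9.1],"yaw":0}

```text
time: 15.5
position: [0.6758, 0.1417, 0.1394]
eef_rot: [0.692, 0.722, -0.004, -0.003]
ft_force: [-0.0, -0.0, 0.1]
finger_gap: 0.0402
```

```bash
python3 -c "
from h import *
c=cap('scene','s11');f=cv2.imread('pics/s11.png'); cv2.imwrite('pics/s11z.png',cv2.resize(f[170:320,220:420],None,fx=4,fy=4,interpolation=cv2.INTER_CUBIC))
goto(.675,.142,.138,92.4)"
```

```text
t 15.55 pos [0.6761 0.1418 0.1398] toolx 92.48 tilt 0.54 -> cm [ 0.02 -0.11  0.18] yaw 0.08
```

View pics/s11z.png

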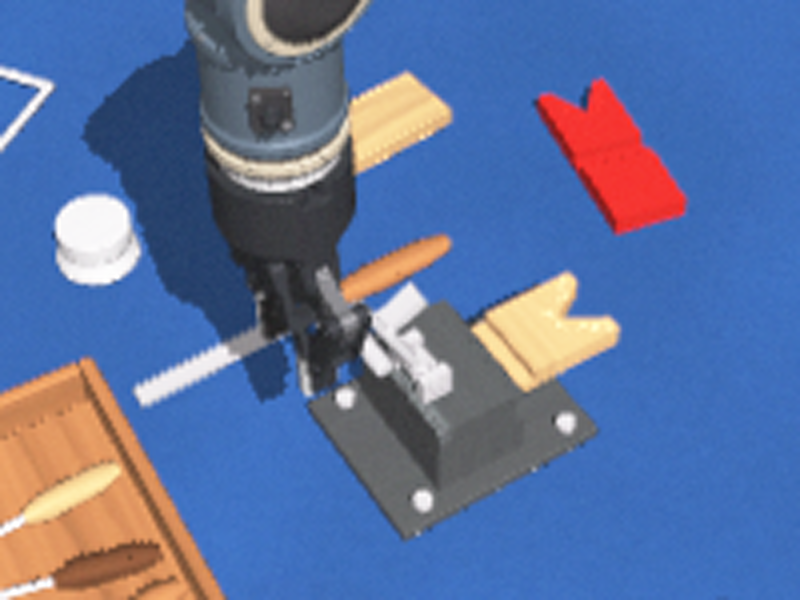

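Request:
carry_out:
  moves:
    - {"linear":[0,-1,0],"yaw":0}
    - {"linear":[0,-1.8,0],"yaw":0}
    - {"linear":[0,-2.4,-0.4],"yaw":0}
    - {"linear":[0,-3.1,-0.8],"yaw":0}
    - {"linear":[0,-3.8,-1.1],"yaw":0}
    - {"linear":[0,-4.5,-1.3],"yaw":0}
    - {"linear":[0,-5.2,-1.5],"yaw":0}
    - {"linear":[0,-5.9,-1.6],"yaw":0}
    - {"linear":[0,-6.6,-1.6],"yaw":0}
    - {"linear":[0,-6.6,-1.6],"yaw":0}

```text
time: 16.55
position: [0.6087, 0.1391, 0.1561]
eef_rot: [0.692, 0.722, -0.005, -0.003]
ft_force: [-0.1, -0.1, -0.3]
finger_gap: 0.0398
```

```bash
python3 -c "
from h import *
c=cap('scene','s12');f=cv2.imread('pics/s12.png'); cv2.imwrite('pics/s12z.png',cv2.resize(f[170:320,220:420],None,fx=4,fy=4,interpolation=cv2.INTER_CUBIC))
goto(.61,.1393,.156,92.4)"
```

```text
t 16.6 pos [0.6091 0.1392 0.156 ] toolx 92.5 tilt 0.66 -> cm [ 0.01  0.09 -0.  ] yaw 0.1
```

View pics/s12z.png

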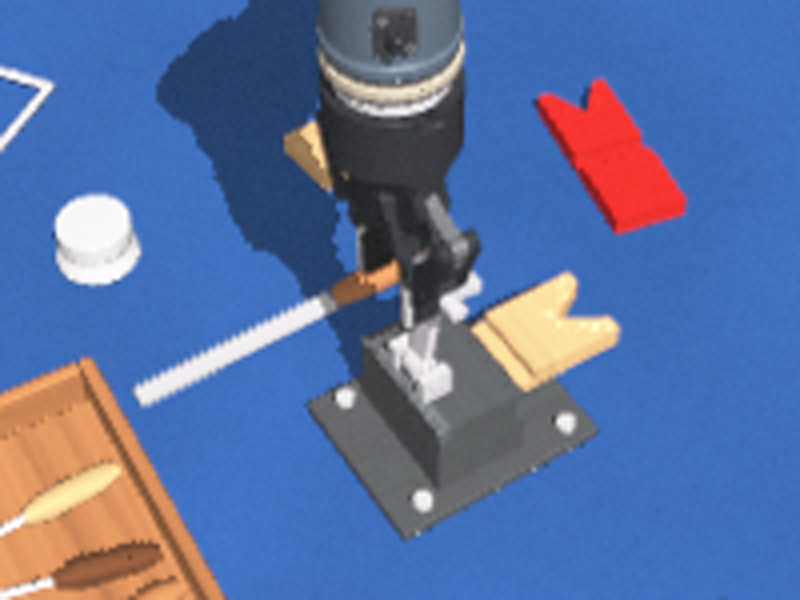

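Request:
carry_out:
  moves:
    - {"linear":[0,-0.8,0],"yaw":0}
    - {"linear":[0,-1.6,0.1],"yaw":0}
    - {"linear":[0,-2.3,0.3],"yaw":0}
    - {"linear":[0,-3,0.6],"yaw":0}
    - {"linear":[0,-3.7,0.9],"yaw":0}
    - {"linear":[0,-4.4,1.3],"yaw":0}
    - {"linear":[0,-5.1,1.8],"yaw":0}
    - {"linear":[0,-5.8,2.4],"yaw":0}
    - {"linear":[0,-6.4,3],"yaw":0}
    - {"linear":[0,-6.4,3],"yaw":0}

```text
time: 17.6
position: [0.5433, 0.1362, 0.1255]
eef_rot: [0.691, 0.722, -0.006, -0.004]
ft_force: [0.6, 0.5, 1.0]
finger_gap: 0.0402
```

```bash
python3 -c "
from h import *
c=cap('scene','s13');f=cv2.imread('pics/s13.png'); cv2.imwrite('pics/s13z.png',cv2.resize(f[170:320,220:420],None,fx=4,fy=4,interpolation=cv2.INTER_CUBIC))
goto(.61,.1393,.156,92.4)"
```

```text
t 17.65 pos [0.5439 0.1362 0.126 ] toolx 92.51 tilt 0.77 -> cm [ 0.01  6.58 -3.09] yaw 0.11
```

View pics/s13z.png

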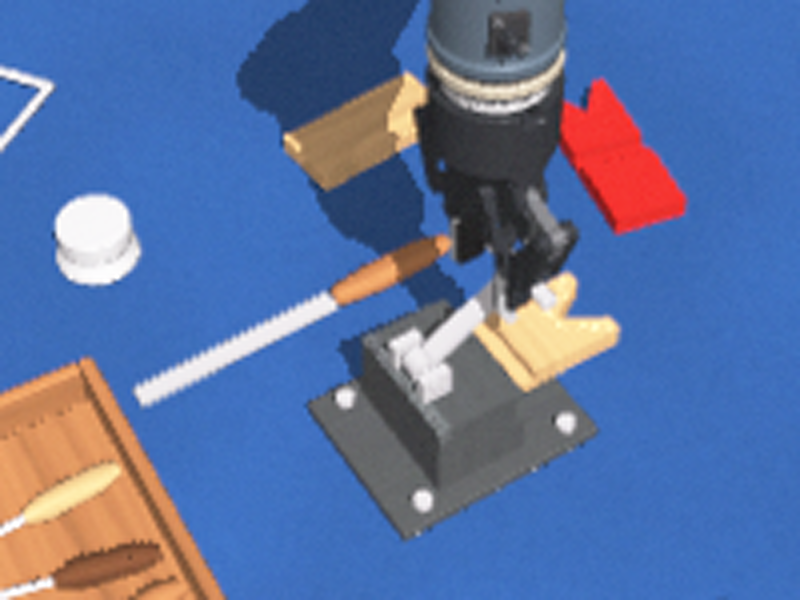

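Request:
carry_out:
  moves:
    - {"linear":[0,0.4,0],"yaw":0}
    - {"linear":[0,0.5,-1],"yaw":0}
    - {"linear":[0,0.5,-2.5],"yaw":0}
    - {"linear":[0,0.5,-4],"yaw":0}
    - {"linear":[0,-0.5,-4.2],"yaw":0}
    - {"linear":[0,-1.8,-4.2],"yaw":0}
    - {"linear":[0,-2.8,-4.2],"yaw":0}
    - {"linear":[0,-2.9,-4.2],"yaw":0}
    - {"linear":[0,-2.9,-4.2],"yaw":0}

```text
time: 18.55
position: [0.5147, 0.1351, 0.1681]
eef_rot: [0.691, 0.723, -0.006, -0.004]
ft_force: [0.6, -0.4, 0.1]
finger_gap: 0.04
```

```bash
python3 -c "
from h import *
c=cap('scene','s14');f=cv2.imread('pics/s14.png'); cv2.imwrite('pics/s14z.png',cv2.resize(f[170:320,220:420],None,fx=4,fy=4,interpolation=cv2.INTER_CUBIC))
goto(.5135,.1353,.105,92.4)"
```

```text
t 18.6 pos [0.5153 0.1351 0.1682] toolx 92.51 tilt 0.79 -> cm [ 0.04 -0.09  6.32] yaw 0.11
```

View pics/s14z.png

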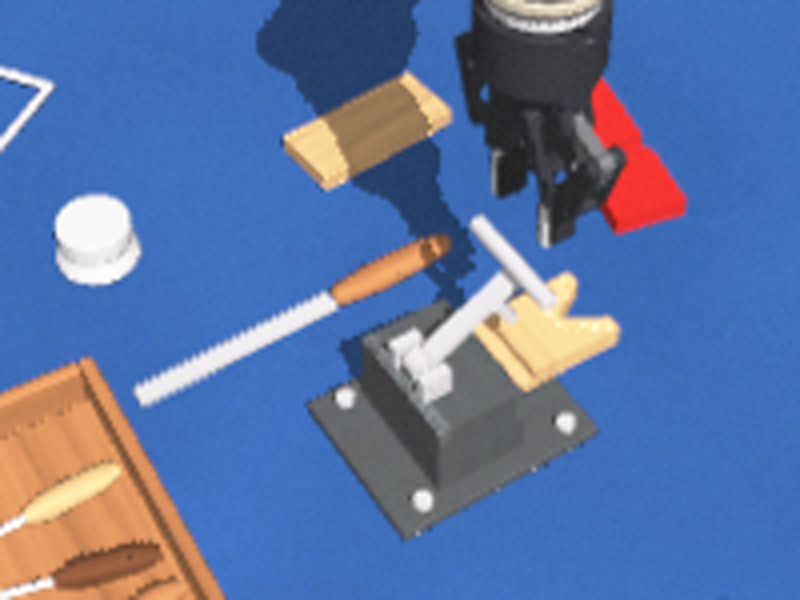

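Request:
carry_out:
  moves:
    - {"linear":[0,0.2,1],"yaw":0}
    - {"linear":[0,0.2,2],"yaw":0}
    - {"linear":[0,0.1,2.7],"yaw":0}
    - {"linear":[0,0,3.4],"yaw":0}
    - {"linear":[0,-0.1,4.1],"yaw":0}
    - {"linear":[0,-0.2,4.8],"yaw":0}
    - {"linear":[0,-0.3,5.4],"yaw":0}
    - {"linear":[0,-0.4,6],"yaw":0}
    - {"linear":[0,-0.4,6.3],"yaw":0}
    - {"linear":[0,-0.4,6.3],"yaw":0}

```text
time: 19.6
position: [0.4996, 0.1339, 0.1013]
eef_rot: [0.69, 0.723, -0.015, -0.011]
ft_force: [-2.4, -0.9, -1.1]
finger_gap: 0.0402
```

```bash
python3 -c "
from h import *
c=cap('scene','s15');f=cv2.imread('pics/s15.png'); cv2.imwrite('pics/s15z.png',cv2.resize(f[170:320,220:420],None,fx=4,fy=4,interpolation=cv2.INTER_CUBIC))
goto(.511,.1353,.096,92.4)"
```

```text
t 19.65 pos [0.5049 0.1344 0.1026] toolx 92.62 tilt 1.41 -> cm [0.07 0.63 0.64] yaw 0.22
```

View pics/s15z.png

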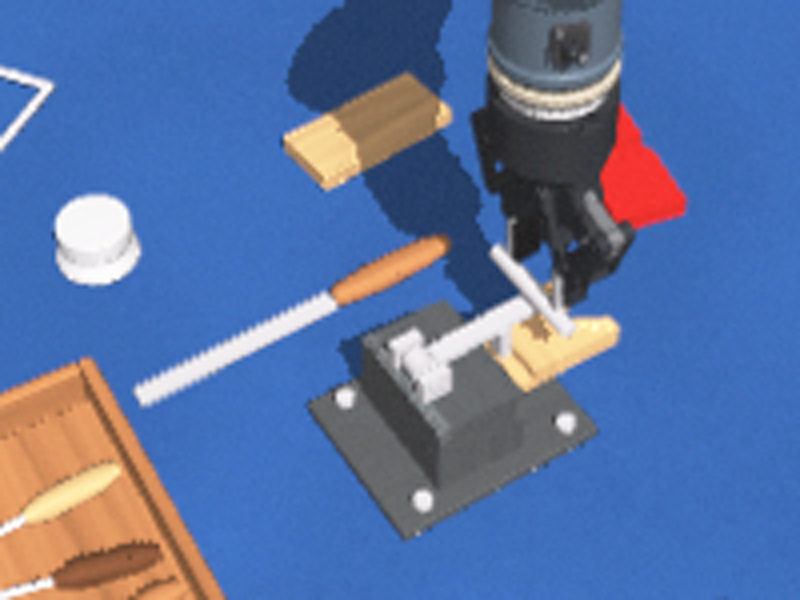

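The fingertips slid off the front of the bar. The latch is about two thirds down, so I'll find where the bar is now and press again from above it.

```bash
python3 -c "
from h import *
s=pickle.load(open('s15.pkl','rb')); 
for b in [s,pickle.load(open('s9.pkl','rb'))]:
  pass
p,d=ray(s,353.1,242.4)
k=(.1355-p[1])/d[1]; print(p+k*d)
for q in (.1,.2,.3,.4,.5,.6):
    X=.5933-.086*np.cos(q+.14);Y=.1385+(X-.5933)*.04;Z=.08+.086*np.sin(q+.14)
    print(q,np.round([X,Y,Z],4),proj(s,[X,Y,Z]).round(1))
"
```

```text
[0.50689213 0.1355     0.09549311]
0.1 [0.5098 0.1352 0.1004] [352.2 241.5]
0.2 [0.5122 0.1353 0.1087] [351.5 239.7]
0.3 [0.5155 0.1354 0.1166] [350.6 238.1]
0.4 [0.5195 0.1355 0.1242] [349.3 236.7]
0.5 [0.5243 0.1357 0.1314] [347.8 235.6]
0.6 [0.5298 0.136  0.138 ] [346.1 234.7]
```

Request:
carry_out:
  moves:
    - {"linear":[0,-0.5,0],"yaw":0}
    - {"linear":[0,-0.5,-1.5],"yaw":0}
    - {"linear":[0,-0.5,-3.5],"yaw":0}
    - {"linear":[0,0,-5],"yaw":0}
    - {"linear":[0,1,-5],"yaw":0}
    - {"linear":[0,1.5,-5],"yaw":0}
    - {"linear":[0,1.5,-5],"yaw":0}
    - {"linear":[0,1.5,-5],"yaw":0}

```text
time: 20.45
position: [0.5204, 0.1351, 0.151]
eef_rot: [0.691, 0.723, -0.011, -0.007]
ft_force: [-0.5, 0.0, -0.7]
finger_gap: 0.0402
```

```bash
python3 -c "
from h import *
c=cap('wrist','w16'); goto(.519,.1353,.1,92.4)
c=cap('scene','s16');f=cv2.imread('pics/s16.png'); cv2.imwrite('pics/s16z.png',cv2.resize(f[170:320,220:420],None,fx=4,fy=4,interpolation=cv2.INTER_CUBIC))"
```

```text
t 20.5 pos [0.5204 0.1351 0.1512] toolx 92.61 tilt 1.53 -> cm [ 0.05 -0.    5.12] yaw 0.21
```

View pics/w16.png

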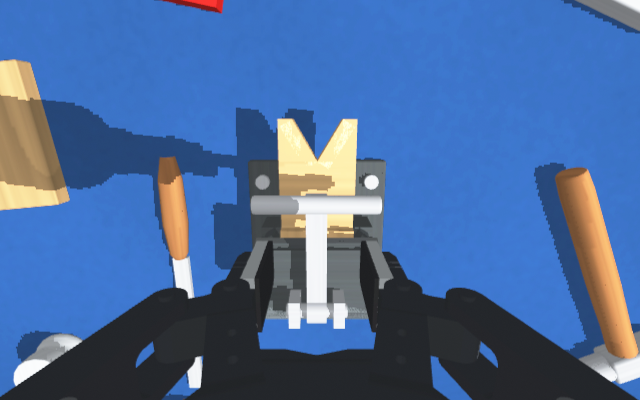

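View pics/s16z.png

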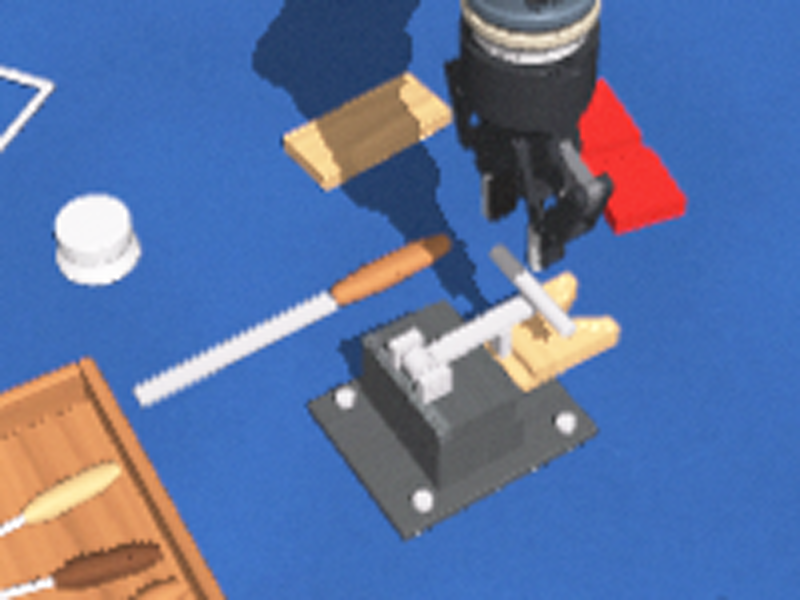

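```bash
python3 -c "
from h import *
c=pickle.load(open('w16.pkl','rb'))
for z in (.092,.1,.11,.12,.13): print(onz(c,317,205,z).round(4))
t=cap('top','t17');f=t['frame']; cv2.imwrite('pics/t17z.png',cv2.resize(f[130:270,220:340],None,fx=4,fy=4,interpolation=cv2.INTER_CUBIC))
p1,d1=ray(c,317,205);s=pickle.load(open('s16.pkl','rb'));p2,d2=ray(s,353.1,242.4)
k=np.linalg.lstsq(np.stack([d1,-d2],1),p2-p1,rcond=None)[0];print(p1+k[0]*d1,p2+k[1]*d2)
"
```

```text
[0.5104 0.1351 0.092 ]
[0.5083 0.135  0.1   ]
[0.5055 0.1349 0.11  ]
[0.5028 0.1348 0.12  ]
[0.5001 0.1347 0.13  ]
[0.5089853  0.13505646 0.09732228] [0.50763619 0.13653307 0.09696881]
```

Request:
carry_out:
  moves:
    - {"linear":[0,-0.6,1],"yaw":0}
    - {"linear":[0,-1,2.5],"yaw":0}
    - {"linear":[0,-1,3.8],"yaw":0}
    - {"linear":[0,-1,4.5],"yaw":0}
    - {"linear":[0,-1,4.8],"yaw":0}
    - {"linear":[0,-1,5.1],"yaw":0}
    - {"linear":[0,-1,5.1],"yaw":0}

```text
time: 21.3
position: [0.5094, 0.1345, 0.1008]
eef_rot: [0.691, 0.723, -0.011, -0.007]
ft_force: [-0.5, -0.7, -0.2]
finger_gap: 0.0401
```

```bash
python3 -c "
from h import *
goto(.51,.1353,.096,92.4);print(env.get_state()['ft_force'])
c=cap('scene','s18');f=cv2.imread('pics/s18.png'); cv2.imwrite('pics/s18z.png',cv2.resize(f[170:320,220:420],None,fx=4,fy=4,interpolation=cv2.INTER_CUBIC))"
```

```text
t 21.3 pos [0.5094 0.1345 0.1008] toolx 92.61 tilt 1.48 -> cm [0.08 0.07 0.47] yaw 0.21
[-0.45548264 -0.68704612 -0.24681537]
```

View pics/s18z.png

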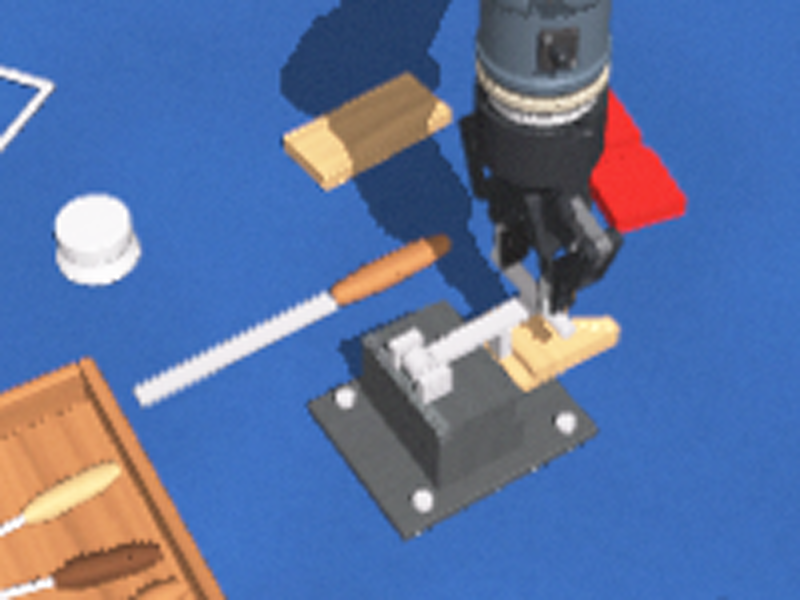

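Above the bar with no force yet. I'll go on down in 2 mm steps.

Request:
carry_out:
  moves:
    - {"linear":[0,0,0.2],"yaw":0}
    - {"linear":[0,0,0.4],"yaw":0}
    - {"linear":[0,0,0.4],"yaw":0}

```text
time: 21.65
position: [0.5095, 0.1346, 0.0969]
eef_rot: [0.691, 0.723, -0.011, -0.007]
ft_force: [-0.4, -0.3, -0.0]
finger_gap: 0.0403
```

Request:
carry_out:
  moves:
    - {"linear":[0,0,0.2],"yaw":0}
    - {"linear":[0,0,0.4],"yaw":0}
    - {"linear":[0,0,0.4],"yaw":0}

```text
time: 21.95
position: [0.5098, 0.1346, 0.0957]
eef_rot: [0.691, 0.723, -0.01, -0.007]
ft_force: [-6.5, -1.0, 20.9]
finger_gap: 0.0402
```

A firm stop with 21 N at TCP z = 0.0957, which is where the end stop should be. Lift off and check.

Request:
carry_out:
  moves:
    - {"linear":[0,0,-0.3],"yaw":0}
    - {"linear":[0,0,-1],"yaw":0}
    - {"linear":[0,0,-3],"yaw":0}
    - {"linear":[0,0,-6],"yaw":0}
    - {"linear":[0,0,-9],"yaw":0}
    - {"linear":[0,0,-11],"yaw":0}
    - {"linear":[0,0,-12],"yaw":0}
    - {"linear":[0,0,-12],"yaw":0}

```text
time: 22.75
position: [0.5134, 0.1355, 0.2167]
eef_rot: [0.691, 0.723, -0.009, -0.007]
ft_force: [-0.2, -0.9, 0.6]
finger_gap: 0.0402
```

```bash
python3 -c "
from h import *
c=cap('wrist','w19'); goto(.51,.1353,.216,92.4)
f=c['frame'];cv2.imwrite('pics/w19z.png',cv2.resize(f[90:310,230:410],None,fx=3.2,fy=2.7,interpolation=cv2.INTER_CUBIC))
s=cap('scene','s19');f=s['frame']; cv2.imwrite('pics/s19z.png',cv2.resize(f[200:310,280:400],None,fx=5,fy=5,interpolation=cv2.INTER_CUBIC))"
```

```text
t 22.8 pos [0.5126 0.1352 0.2155] toolx 92.6 tilt 1.43 -> cm [ 0.02 -0.26 -0.05] yaw 0.2
```

View pics/w19z.png

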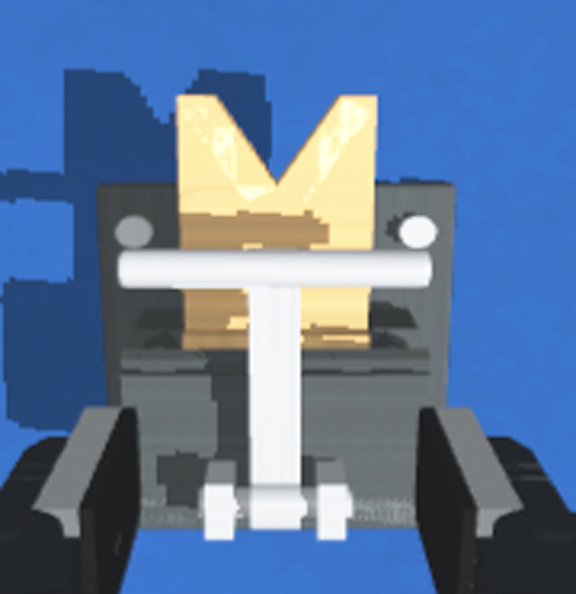

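View pics/s19z.png

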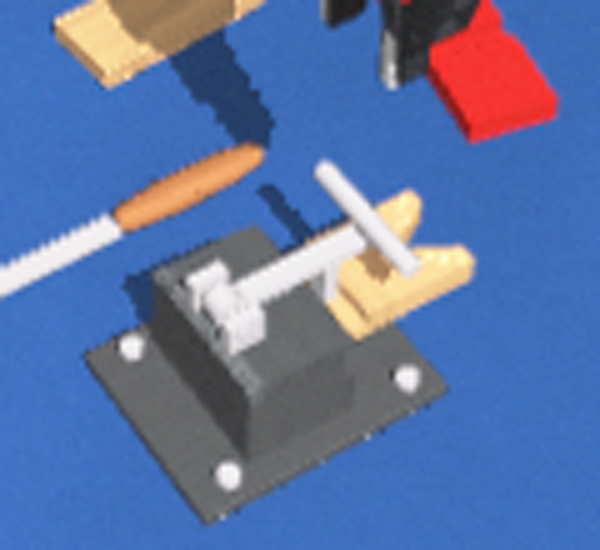

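```bash
python3 -c "
from h import *
c=pickle.load(open('w19.pkl','rb'));s=pickle.load(open('s19.pkl','rb'))
p1,d1=ray(c,315.9,189.2);p2,d2=ray(s,353.5,243.2)
k=np.linalg.lstsq(np.stack([d1,-d2],1),p2-p1,rcond=None)[0];print(p1+k[0]*d1,p2+k[1]*d2)
for q in (0,.05,.1,.15):
    X=.5938-.086*np.cos(q+.14);Y=.1385+(X-.5938)*.04;Z=.08+.086*np.sin(q+.14)
    print(q,np.round([X,Y,Z],4),proj(s,[X,Y,Z]).round(1),proj(c,[X,Y,Z]).round(1))
# same-camera check of hinge axis in wrist
print('hinge',proj(c,[.5938,.1385,.08]).round(1),proj(s,[.5938,.1385,.08]).round(1))
# pin
for n,u,v in [('Vl',177,96),('Vr',378,96),('apex',276,183)]: print(n,(onz(c,230+u/3.2,90+v/2.7,.056)*1000).round(1))
cv2.imwrite('pics/s19y.png',cv2.resize(s['frame'][225:285,310:385],None,fx=10,fy=10,interpolation=cv2.INTER_CUBIC))
"
```

```text
[0.50801161 0.13491285 0.09362191] [0.50631909 0.13667032 0.09324966]
0 [0.5086 0.1351 0.092 ] [352.4 243.5] [316.1 189.5]
0.05 [0.5093 0.1351 0.0962] [352.2 242.5] [316.1 191.5]
0.1 [0.5103 0.1352 0.1004] [352.  241.5] [316.1 193.8]
0.15 [0.5114 0.1352 0.1046] [351.7 240.6] [316.  196.5]
hinge [315.7 276.5] [323.8 260.6]
Vl [459.6 105.3  56. ]
Vr [457.1 161.3  56. ]
apex [487.1 134.2  56. ]
```

View pics/s19y.png

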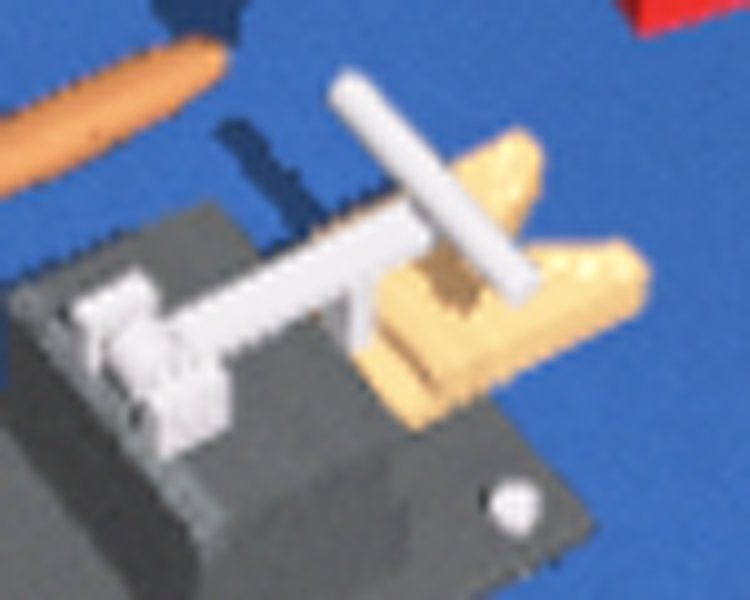

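The bar is at z ≈ 0.093, which matches latch angle 0, and the tooth is down in the groove. The pin is still home and the gripper is clear. Handing in.

```bash
python3 -c "
from h import *
s=env.get_state();print(s['time'],s['ft_force'].round(1)); print(env.job_done())"
```

```text
22.85 [ 0.1 -0.7  0.3]
the job is handed in; nothing more can be done
None
```

The pin is home in the slot with the latch down over it, and I handed the job in at 22.9 s of the 58 s allowed. The hand-in gave no verdict.

**Pin:** I gripped it by its long sides, groove up, and slid it in level, square end first. It met the back wall with 7 N at TCP x = 0.5129 m (0.5125 expected), and I let go while the latch was still open. The last picture puts the V end about 1 mm from where it was after release, which is within measuring error, and still consistent with home.

**Latch:** I pulled the bar over from behind with half-closed fingers straddling the arm. On the first press down the fingertips slid off the front of the bar, so I lifted, measured again and pressed once more. It then stopped firmly with 21 N at TCP z = 0.0957 m.

**Last checks:**
- The bar is at z of about 0.093 m (0.092 when fully down), so the latch angle is about 0 to 0.03 rad. The two camera rays miss each other by about 2.5 mm, so this is close but not exact.
- The picture shows the tooth in the groove.
- The gripper hung about 12 cm clear with no force on it.
- Nothing else on the bench looked moved in the pictures, but I did not measure the other objects individually.

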